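# Hang the turner back on the utensil rail and fold the drying hook away

## Robot

A 6-joint arm with a two-finger parallel gripper is mounted at the origin on the work surface. World frame = base frame: x ahead of the robot, y to its left, z up, the work surface at z = 0. Lengths are in m, angles in rad, forces in N, time in s.
With the tool pointing down it reaches from about 0.425 to 0.95 m from the base axis. Payload 3.5 kg.
Tool frame: the origin (TCP) lies at the very end of the fingers, on their centre line; the grasp point (between the pads) lies 19 mm behind it; z points along the fingers, x is the direction in which the jaws open and shut, and the axes are right-handed (so a half turn about z gives the same grasp; the last joint's range is limited). The gripper opens to 85 mm and grips with 20 to 120 N. Pads are 22 mm wide; open, the fingers measure 114 mm over their backs; the gripper's body (76 mm by 85 mm) begins 54 mm behind the grasp point. The pads swing forward as they close: fully open they stand 13 mm farther back than shut.
Start: joints at [1.165, 0.286, 1.577, -0, 1.279, -0.15], TCP at [0.171, 0.653, 0.231] pointing down, gripper open.
Joint ranges: [-2.77, 2.77], [-0.9, 2.22], [0.21, 2.48], [-1.53, 4.67], [0.24, 2.81], [-2.84, 2.84]. Speed limits (rad/s): [2.79, 2.79, 3.14, 3.14, 3.14, 3.14].

## Interface

Orientations are given as a unit quaternion [w, x, y, z].
In Python, from bench import ctrl gives the robot as it stands. The module is installed in compiled form; this text tells all that it offers.
- The arm moves only by the shell command python3 -m inch 'ROWS' [FORCE]. ROWS is text: rows parted by semicolons, each of 7 numbers parted by spaces: the shift along the world's x, y, z as a fraction of full scale, then the turn, a rotation vector about the world's x, y, z as a fraction of full scale, then the gripper's target within -1 to 1 (fully open at 1, half-way at 0, shut at -1). In form: x y z rx ry rz fingers; .... A call has 1 to 12 rows; each row is the pose to reach, as a shift and turn from the pose commanded when the call began, turning the shorter way round; what a row does not reach only later rows make up. Full scale, the value 1, is 0.1 m for a shift and pi rad for a turn. A row lasts 1/10 s, in which the tool goes at most 50 mm and 8.59 degrees, less where a joint would pass 70% of its speed; a pose out of reach is approached as far as the arm can. A call with a number of a shift or a turn outside -1 to 1 is refused whole. A call with a gripper value outside its range is refused whole. The fingers move at their own pace and stop on an object; FORCE is the grip in N (left out, the last holds). Time passes only in rows, so rows that repeat a pose let the fingers close. It gives the time, the measured TCP pose, the force and the opening at its end, in the units of the state.
- ctrl.read_state(): the state, without advancing time (a new reading comes with each control period).
- ctrl.capture(name): name is "scene" or "side" or "wrist"; returns a dict with "color" (384x512x3 uint8, red, green, blue), "depth" (384x512 float32, m along the optical axis (not along the pixel's ray), 0 where there is no reading), "K" (3x3 intrinsics, pixels), "D" ([k1, k2, p1, p2, k3] as OpenCV has them; the pictures are not rectified), "xyz" and "orientation" of the camera in the world; the wrist camera has in their place "mount" (4x4, takes a point from camera to tool coordinates, whose origin is the TCP and whose axes are the tool frame's). Camera axes: x right, y down, z forward; pixel columns grow to the right and rows downward; lengths in m; the calibration is good to about 2 mm. A picture is of the moment at which its call begins: read the wrist's pose just before it.
- ctrl.finish_job(): hands the job in, once; it reports no verdict.
The state is a dict: "time_s": time; "q": joint angles; "dq": joint speeds; "effort": joint torques, N m; "eef_pos": TCP position; "eef_rot": TCP orientation; "contact_force": force on the tool from outside, world axes, zero at the start; "ft_torque": the same for the moment, N m; "width": opening from 0.0 (shut) to 1.0 (fully open).
Only numpy, scipy, OpenCV 4.12 (cv2) and the standard library are available. Lean on these libraries where they do the work, as an engineer would, in place of code of your own. Each camera call takes 0.05 s, during which the arm holds its last target.

## Task

Take the turner with the yellow grip off the swing-out hook and hook it over the utensil rail at the blue band, then slide it along, without lifting it off the rail again, until its hook sits wholly on the red band, and let go. Fold the emptied swing-out hook flat against its wooden panel. Leave the other kitchen things where they are.

Things in the scene. Friction and masses are not known exactly. Their poses are not given: they have to be found in the camera images.
- turner_grip (a point): Centre of the turner's yellow grip block: 20 x 20 mm in section, its top 22 mm above this point, the black hook head 30 mm below it. The turner is one rigid piece, about 0.15 kg: grip block, hook head (upside-down U, 22 mm wide in y), stem, slotted steel blade 64 mm wide in y, lower edge 215 mm below. Axes: z up; x from the hook's stem side to its free tip; y along the bar it hangs on
- turner_seat (a point): Point inside the turner's hook that rests on top of the bar, 40 mm straight below turner_grip, same axes. The mouth opens down, 23 mm wide in x, centred here; head 36 mm long in x, 10 mm thick above. Free tip (+x side) reaches 25 mm down. On the -x side the stem goes 65 mm down, then bends back so that the blade, from 90 mm below, is under the hook's middle; so hook on with the stem side to the robot
- rail: Steel utensil rail: a fixed round bar, 12 mm diameter, 540 mm long along its own y, its axis 250 mm above the worktop, on two posts at its ends no taller than the bar. Origin on the worktop under the bar's middle; its -x side faces the robot
- blue_band: Blue band round the rail, 60 mm long: where the turner is hooked on. Origin on the bar's axis at the band's middle; y along the bar, z up, +x away from the robot. A turner hanging here has turner_seat 6 mm above this origin. It may be on either side of the red band, 140 to 240 mm from it
- red_band: Red band round the rail, 54 mm long: where the turner must end. Origin on the bar's axis at the band's middle, axes as the blue band
- hook_stand: Fixed stand: an upright wooden panel 160 mm wide (its y), 235 mm tall, 18 mm thick, which carries the swing-out hook. Origin on the worktop, under the middle of the panel's front face; its -x points out of the front face, where the hook swings
- flip_hook_hinge (a point): Point on the swing-out hook's upright hinge axis at the height of its bar's axis (215 mm above the worktop), 18 mm in front of the panel and 45 mm to the +y side of its middle
- flip_hook (a joint): Angle of the swing-out hook, a level brass bar 10 mm thick, 104 mm long from its hinge, its upturned end 11 mm above the bar's top. 0: folded flat along the panel, pointing to the panel's -y; 1.57: straight out of the panel (its -x). It swings level about the upright hinge with light friction (1.5 N at 80 mm), stays where it is left, has a stop at 0. The turner hangs 60 to 70 mm out from the hinge
- flip_hook_push (a point): Point on the bar's axis 80 mm out from the hinge, good to push; it moves with the bar
- masher: Bystander: masher with a green grip and the same hook head, hanging on the rail near its +y end. Origin at the seat of its hook
- dish: Bystander: white baking dish, 170 x 250 x 40 mm; origin under its centre
- mug: Bystander: white mug, 76 mm diameter, 75 mm tall; origin under its centre
- mill: Bystander: dark wooden pepper mill, 150 mm tall; origin under its centre
- oil: Bystander: green oil bottle, 160 mm tall; origin under its centre
- bowl: Bystander: blue bowl, 150 mm diameter, 60 mm tall; origin under its centre
- jug: Bystander: clear measuring jug, 100 mm diameter, 130 mm tall; origin under its centre
- jar: Bystander: small amber salt jar, 60 mm diameter, 80 mm tall; origin under its centre

How it is judged:
By the outcome, as a careful person would: the job done as asked, in the order asked, and still so for the second after the job is handed in, with the robot touching nothing.
It also fails if it takes over 69 s, if anything falls off the work surface, if the arm or the gripper's body presses on something with over 40 N, if the wrist force passes 120 N, or if a joint passes its speed limit or range.

## Working session

There is one attempt and no reset: what is moved stays moved. The work goes in short steps, Python scripts to look and compute and a shell command to move; the robot and the scene stay as the last step left them, time stands still between calls to the robot, and variables do not carry over. Pictures are saved under pics/ and viewed, and the job is handed in when it is done.

```bash
mkdir -p pics; cat > h.py <<'E'
import numpy as np, cv2
from scipy.spatial.transform import Rotation as R
from bench import ctrl
def q2R(q): return R.from_quat([q[1],q[2],q[3],q[0]]).as_matrix()
def cap(name):
    s=ctrl.read_state(); c=ctrl.capture(name)
    if name=="wrist":
        T=np.eye(4);T[:3,:3]=q2R(s['eef_rot']);T[:3,3]=s['eef_pos'];M=T@np.array(c['mount'])
    else:
        M=np.eye(4);M[:3,:3]=q2R(c['orientation']);M[:3,3]=c['xyz']
    np.savez('cap_%s.npz'%name,color=c['color'],depth=c['depth'],K=c['K'],D=c['D'],M=M)
    return c
def load(name): return dict(np.load('cap_%s.npz'%name))
def ray(c,u,v):
    p=cv2.undistortPoints(np.array([[[u,v]]],float),np.array(c['K'],float),np.array(c['D'],float))[0,0]
    return np.array([p[0],p[1],1.0])
def pt(c,u,v,w=1):
    d=c['depth'][int(v)-w:int(v)+w+1,int(u)-w:int(u)+w+1]; d=d[d>0]
    d=np.median(d) if len(d) else np.nan
    return c['M'][:3,:3]@(ray(c,u,v)*d)+c['M'][:3,3]
def onplane(c,u,v,axis,val):
    d=c['M'][:3,:3]@ray(c,u,v);o=c['M'][:3,3]
    return o+d*(val-o[axis])/d[axis]
def proj(c,P):
    Mi=np.linalg.inv(c['M']);r,_=cv2.Rodrigues(Mi[:3,:3])
    return cv2.projectPoints(np.atleast_2d(P).astype(float),r,Mi[:3,3],np.array(c['K'],float),np.array(c['D'],float))[0][:,0]
def save(c,f,box=None,k=1):
    im=c['color'][:,:,::-1]
    if box: x0,y0,x1,y1=box; im=im[y0:y1,x0:x1]
    cv2.imwrite('pics/'+f,cv2.resize(im,None,fx=k,fy=k,interpolation=cv2.INTER_CUBIC))
E
python3 - <<'E'
from h import *
print(ctrl.read_state())
for n in ["scene","side","wrist"]:
    c=cap(n); save(c,n+'1.png',k=1.5); print(n,load(n)['M'][:3,3],load(n)['M'][:3,2])
E
```

```text
{'time_s': 0.0, 'q': array([ 1.16501712e+00,  2.87143882e-01,  1.57818503e+00, -6.67408042e-06,
        1.27855045e+00, -1.49992157e-01]), 'dq': array([-0.0001233 ,  0.00035713,  0.00100371,  0.00030279,  0.00037293,
       -0.00181476]), 'effort': array([-9.02037991e-04, -4.05973184e+01, -2.92632347e+01, -1.71368324e-04,
        5.79935586e-03, -3.41493660e-06]), 'eef_pos': array([0.17048872, 0.65244462, 0.22995733]), 'eef_rot': array([ 5.58468346e-04,  7.91518612e-01,  6.11143993e-01, -9.97690626e-04]), 'contact_force': array([ 0.0287114 , -0.59738986,  0.19933072]), 'ft_torque': array([-0.01007316, -0.01072788,  0.02353095]), 'width': 0.9999376004014177}
scene [1.12955243 0.23834285 1.23840504] [-0.45898719 -0.26330712 -0.84852821]
side [ 0.36166166 -0.91402195  1.16999035] [ 0.14236946  0.63753362 -0.75715376]
wrist [0.09106466 0.67277655 0.37154143] [ 0.31100136 -0.08366373 -0.94671988]
```

View pics/scene1.png

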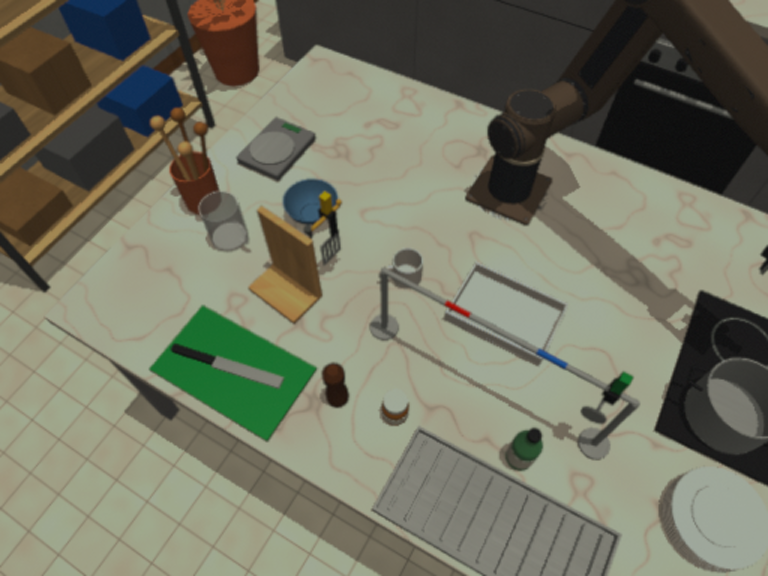

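View pics/side1.png

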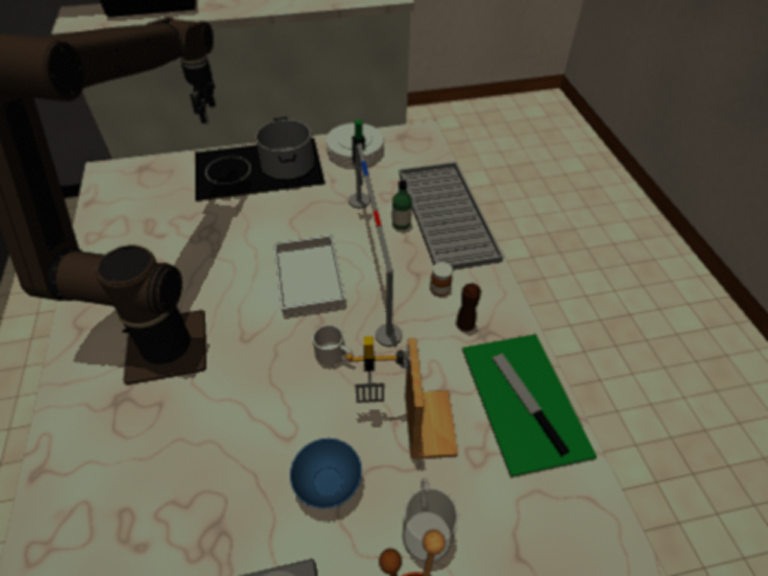

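View pics/wrist1.png

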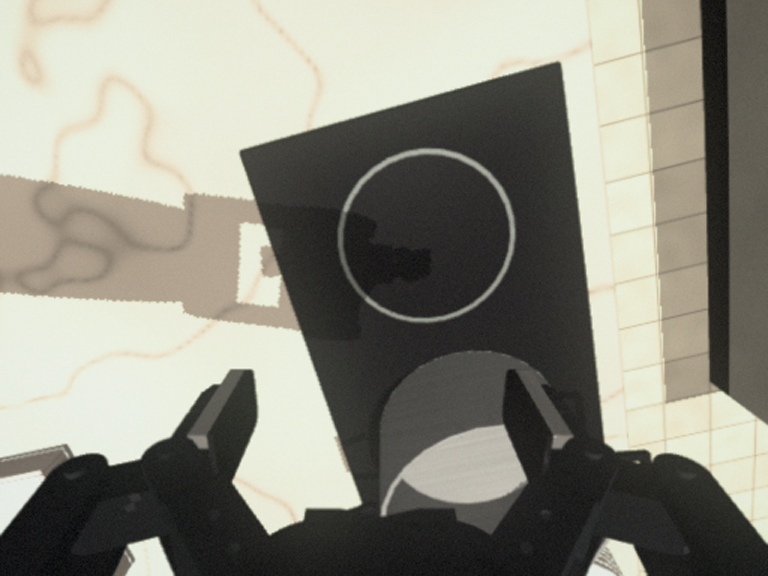

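The overview shows the turner on the brass hook at about (325,205)/1.5 in the scene picture. The red band is near (458,309)/1.5, blue near (551,358)/1.5 and the masher at the rail's +y end. I'll enlarge these areas next.

```bash
python3 - <<'E'
from h import *
c=load('scene'); save(c,'sc_t.png',(160,110,260,220),6); save(c,'sc_r.png',(240,170,440,310),4)
c=load('side'); save(c,'sd_t.png',(210,210,320,320),6); save(c,'sd_r.png',(220,70,290,240),3.5)
E
```

```text
(no output)
```

View pics/sc_t.png

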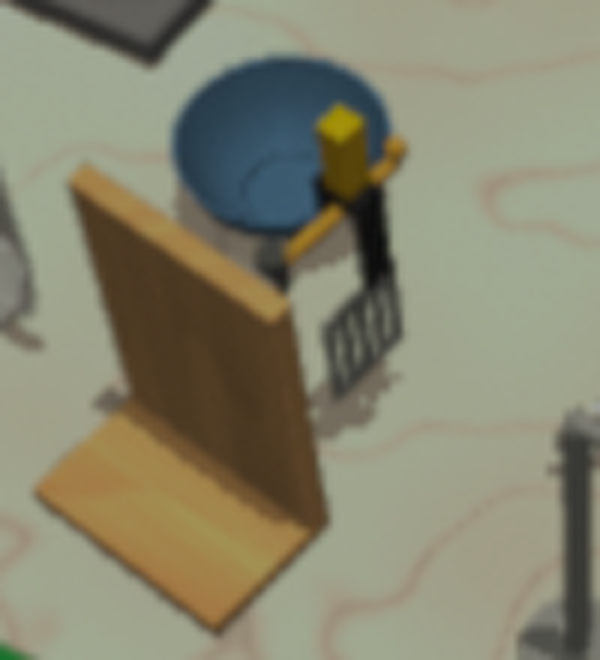

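View pics/sc_r.png

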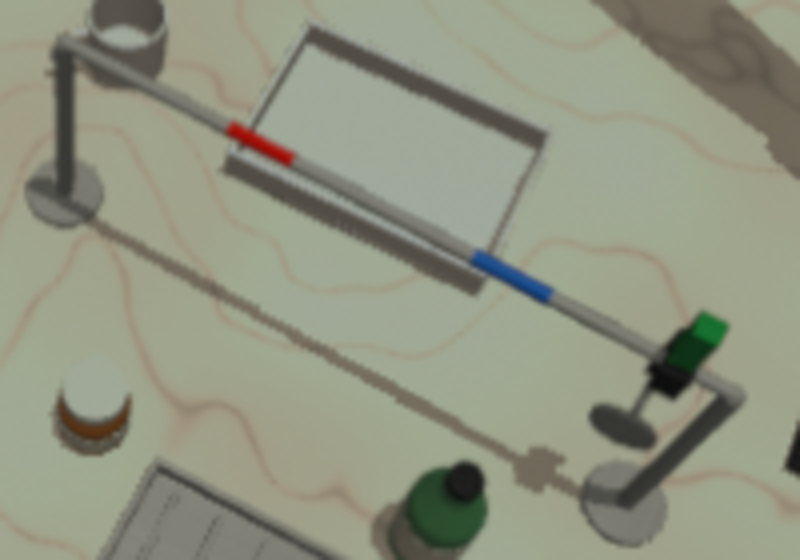

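View pics/sd_t.png

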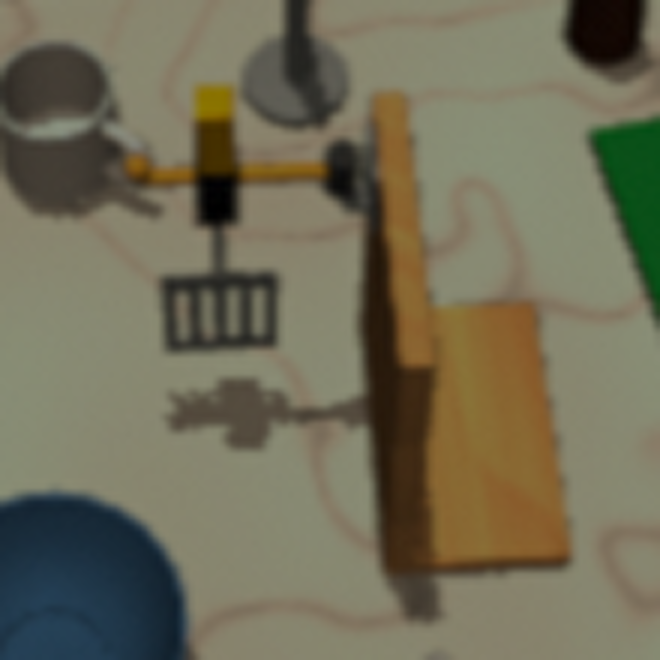

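View pics/sd_r.png

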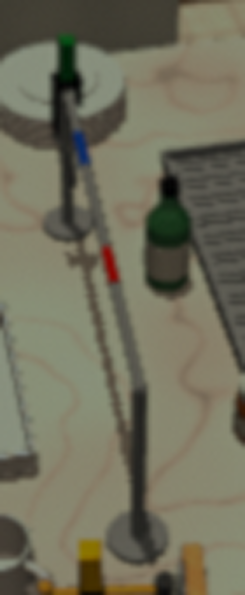

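```bash
python3 - <<'E'
from h import *
S=load('scene');D=load('side')
def f(c,off,k,u,v): return ((u+.5)/k-.5+off[0],(v+.5)/k-.5+off[1])
def show(n,c,off,k,u,v,z):
    p=f(c,off,k,u,v); print(n,onplane(c,*p,2,z).round(4),pt(c,*np.round(p)).round(4))
for n,u,v,z in [('griptop',340,123,.282),('tip',397,147,.226),('hingeend',288,255,.215),('ptopF-L',72,185,.235),('ptopB-L',92,165,.235),('ptopF-R',275,320,.235),('ptopR2',290,300,.235)]: show('S '+n,S,(160,110),6,u,v,z)
for n,u,v,z in [('griptop',214,100,.282),('tip',137,165,.226),('hinge',330,170,.215),('p1',375,95,.235),('p2',408,95,.235),('p3',400,363,.235),('p4',435,363,.235),('bladeL',165,348,.045),('bladeR',275,345,.045)]: show('D '+n,D,(210,210),6,u,v,z)
for n,u,v in [('red-',228,130),('red+',293,159),('blue-',474,258),('blue+',551,296),('end-',65,45),('end+',738,397)]: show('S '+n,S,(240,170),4,u,v,.25)
show('S mashtop',S,(240,170),4,712,328,.318)
for n,u,v in [('red+',104,249),('red-',115,281),('blue+',76,135),('blue-',85,162),('end-',139,388)]: show('D '+n,D,(220,70),3.5,u,v,.25)
show('S mug',S,(240,170),4,127,40,.05)
E
```

```text
S griptop [ 0.4693 -0.2883  0.282 ] [ 0.4701 -0.2886  0.283 ]
S tip [ 0.4297 -0.2809  0.226 ] [ 0.4302 -0.2794  0.2278]
S hingeend [ 0.519  -0.2977  0.215 ] [ 0.5202 -0.2948  0.2186]
S ptopF-L [ 0.5494 -0.4207  0.235 ] [ 0.5455 -0.4225  0.232 ]
S ptopB-L [ 0.5321 -0.4195  0.235 ] [ 0.392  -0.5731  0.0006]
S ptopF-R [ 0.5713 -0.2689  0.235 ] [ 0.57   -0.2719  0.231 ]
S ptopR2 [ 0.5561 -0.2693  0.235 ] [ 0.4259 -0.3844  0.0045]
D griptop [ 0.4701 -0.2879  0.282 ] [ 0.4695 -0.2874  0.2828]
D tip [ 0.4308 -0.2796  0.226 ] [ 0.4293 -0.2817  0.2299]
D hinge [ 0.5278 -0.2965  0.215 ] [ 0.5272 -0.3035  0.2251]
D p1 [ 0.5577 -0.2694  0.235 ] [ 6.071e-01 -1.055e-01  2.000e-04]
D p2 [ 0.5743 -0.273   0.235 ] [ 0.6302 -0.1094 -0.0013]
D p3 [ 0.5315 -0.4219  0.235 ] [ 0.5318 -0.4189  0.2301]
D p4 [ 0.5476 -0.4254  0.235 ] [ 0.59   -0.313   0.0208]
D bladeL [ 0.4379 -0.284   0.045 ] [ 0.44   -0.2631  0.005 ]
D bladeR [ 0.4994 -0.2955  0.045 ] [ 0.5029 -0.2729  0.0049]
S red- [0.5657 0.0555 0.25  ] [0.5687 0.0575 0.257 ]
S red+ [0.5641 0.1082 0.25  ] [0.5673 0.109  0.2577]
S blue- [0.5736 0.2552 0.25  ] [0.5765 0.2546 0.2556]
S blue+ [0.5744 0.3138 0.25  ] [0.5794 0.3128 0.256 ]
S end- [ 0.5598 -0.0877  0.25  ] [ 0.5623 -0.0859  0.254 ]
S end+ [0.5824 0.453  0.25  ] [0.5858 0.4516 0.2551]
S mashtop [0.5822 0.409  0.318 ] [0.5828 0.4102 0.3181]
D red+ [0.5659 0.1141 0.25  ] [0.5632 0.1072 0.2554]
D red- [0.5669 0.0628 0.25  ] [0.564  0.0579 0.2546]
D blue+ [0.5747 0.3161 0.25  ] [0.5729 0.3143 0.2526]
D blue- [0.5751 0.2644 0.25  ] [0.5739 0.2562 0.256 ]
D end- [ 0.5578 -0.09    0.25  ] [ 0.5564 -0.0909  0.2537]
S mug [ 0.4111 -0.1064  0.05  ] [ 0.3876 -0.1192  0.0073]
```

Pose estimates agree between cameras:

| Item | Estimate | Check |
|---|---|---|
| Grip | (.470, -.288, .260) | – |
| Hinge | ≈ (.534, -.298) | – |
| Bar yaw | ≈ 170.5° | Hook about straight out; turner 65 mm out ✓. |
| Red centre | ≈ (.565, .083) | 202 mm from blue ✓ |
| Blue centre | ≈ (.575, .285) | 202 mm from red ✓ |
| Rail yaw | ≈ -2.5° | – |

I'm moving the wrist camera to the turner, lifted and on an arc inside the rail.

```bash
python3 -m inch '0.5 -0.5 0.5 0 0 -0.05 1; 1 -1 1 0 0 -0.1 1; 1 -1 1 0 0 -0.15 1; 1 -1 1 0 0 -0.15 1' | tail -3
python3 -m inch '0.5 -0.5 0.2 0 0 -0.05 1; 1 -1 0.5 0 0 -0.1 1; 1 -1 0.5 0 0 -0.15 1; 1 -1 0.5 0 0 -0.15 1' | tail -3
python3 -m inch '0.35 -0.5 0 0 0 -0.05 1; 0.7 -1 0 0 0 -0.1 1; 0.7 -1 0 0 0 -0.15 1; 0.7 -1 0 0 0 -0.173 1' | tail -3
python3 -m inch '0.15 -0.5 0 0 0 0 1; 0.3 -1 0 0 0 0 1' | tail -3
python3 -m inch '0 -0.5 0 0 0 0 1; 0 -1 0 0 0 0 1' | tail -3
python3 -m inch '0 -0.5 0 0 0 0 1; 0 -1 0 0 0 0 1' | tail -3
python3 -m inch '0 -0.5 0 0 0 0 1; 0 -1 0 0 0 0 1' | tail -3
python3 -m inch '0 -0.5 0 0 0 0 1; 0 -1 0 0 0 0 1' | tail -3
python3 -m inch '0 -0.5 0 0 0 0 1; 0 -1 0 0 0 0 1; 0 -1 0 0 0 0 1; 0 -1 0 0 0 0 1' | tail -3
python3 - <<'E'
from h import *
s=ctrl.read_state();print(s['time_s'],s['eef_pos'],q2R(s['eef_rot'])[:,0],s['q'])
c=cap('wrist');save(c,'w2.png',k=1.5)
E
```

```text
eef_rot: [-0.001, 0.913, 0.407, 0.002]
contact_force: [-0.9, -0.1, 0.6]
width: 1.001
eef_rot: [-0.001, 0.984, 0.181, 0.003]
contact_force: [-0.4, 0.6, 0.2]
width: 0.998
eef_rot: [0.001, 0.996, -0.089, -0.0]
contact_force: [0.3, 0.6, -0.8]
width: 0.997
eef_rot: [0.0, 0.997, -0.083, -0.001]
contact_force: [1.7, -0.4, 0.1]
width: 0.996
eef_rot: [0.0, 0.996, -0.084, -0.001]
contact_force: [0.6, -0.1, -0.1]
width: 1.004
eef_rot: [-0.0, 0.996, -0.084, -0.0]
contact_force: [1.2, 0.3, -0.4]
width: 1.003
eef_rot: [-0.0, 0.996, -0.085, -0.0]
contact_force: [0.8, -0.2, -0.1]
width: 1.0
eef_rot: [-0.0, 0.996, -0.085, -0.0]
contact_force: [0.9, -0.2, -0.3]
width: 0.998
eef_rot: [-0.001, 0.996, -0.086, -0.001]
contact_force: [0.5, 1.5, -0.4]
width: 1.0
2.75 [ 0.4693285  -0.24311666  0.38014583] [ 0.98519277 -0.17144059 -0.0018267 ] [-6.70358738e-01 -1.15807335e-01  1.73958319e+00  6.92583772e-04
  1.52027228e+00 -4.98100920e-01]
```

View pics/w2.png

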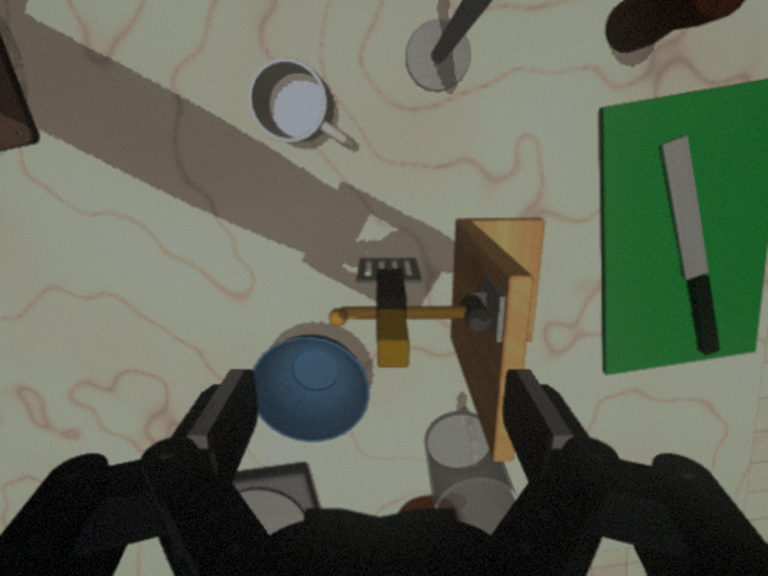

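```bash
python3 - <<'E'
from h import *
c=load('wrist');save(c,'w2z.png',(215,160,345,260),6)
c=load('scene');save(c,'s2z.png',(205,120,235,180),10)
E
```

```text
(no output)
```

View pics/w2z.png

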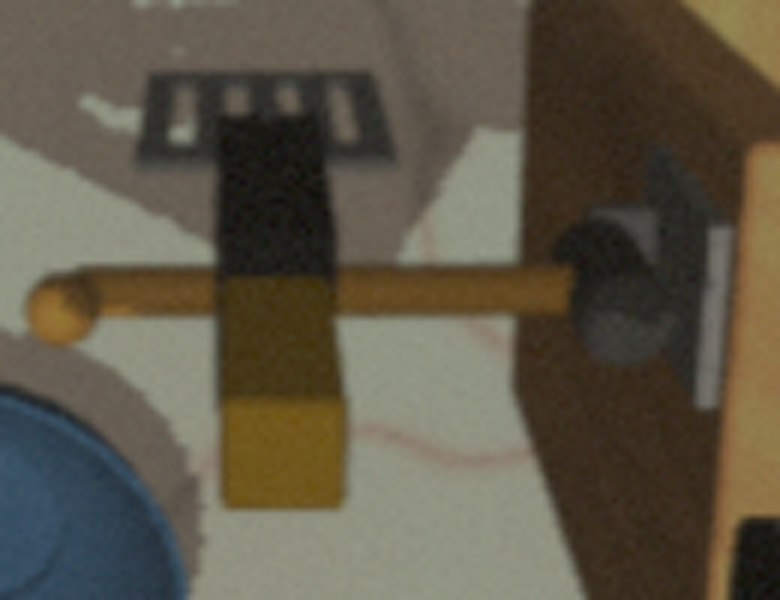

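View pics/s2z.png

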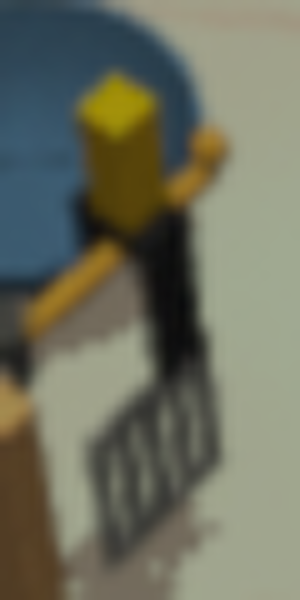

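The wide black stem runs from the head to the blade on the camera side (+y), crop (270,110–275). So the free tip faces -y, and going to the rail means a turn of about +97°. Next I'll measure the grip and bar in this closer view.

```bash
python3 - <<'E'
from h import *
c=load('wrist')
f=lambda u,v:((u+.5)/6-.5+215,(v+.5)/6-.5+160)
P=[onplane(c,*f(*p),2,.282) for p in [(222,400),(344,398),(344,507),(228,507)]]
P=np.array(P);print(P.round(4),P.mean(0),np.degrees(np.arctan2(*(P[1]-P[0])[1::-1])))
for n,p in [('bar a',(120,289)),('bar b',(560,288))]:
    q=onplane(c,*f(*p),2,.217);print(n,q.round(4),pt(c,*np.round(f(*p))).round(4))
print(pt(c,*np.round(f(284,455))))
E
```

```text
[[ 0.4629 -0.277   0.282 ]
 [ 0.4812 -0.2799  0.282 ]
 [ 0.4784 -0.2984  0.282 ]
 [ 0.4606 -0.2953  0.282 ]] [ 0.4707778  -0.28767372  0.282     ] -8.842141639605373
bar a [ 0.4421 -0.2819  0.217 ] [ 0.4426 -0.2819  0.2179]
bar b [ 0.5242 -0.296   0.217 ] [ 0.5241 -0.2959  0.2184]
[ 0.47076767 -0.28784859  0.28129705]
```

```bash
python3 -m inch '0 -0.42 0 0 0 0 1; 0 -0.42 0 0 0 0 1; 0 -0.42 0 0 0 0 1; 0 -0.42 0 0 0 0 1'
python3 -c "
from h import *
print(ctrl.read_state()['eef_pos'])"
```

```text
time_s: 3.2
eef_pos: [0.4698, -0.2831, 0.3815]
eef_rot: [-0.0, 0.996, -0.084, 0.0]
contact_force: [-0.7, 1.1, -0.5]
width: 1.001
[ 0.46983582 -0.28308451  0.38148834]
```

```bash
python3 -m inch '0.01 -0.05 -0.4 0 0 0 1; 0.01 -0.05 -0.8 0 0 0 1; 0.01 -0.05 -0.8 0 0 0 1; 0.01 -0.05 -0.8 0 0 0 1'
python3 -m inch '0 0 -0.3 0 0 0 1; 0 0 -0.6 0 0 0 1; 0 0 -0.6 0 0 0 1; 0 0 -0.6 0 0 0 1'
python3 -c "
from h import *
print(ctrl.read_state()['eef_pos']);c=cap('wrist');save(c,'w3.png',k=1.2)"
```

```text
time_s: 3.6
eef_pos: [0.4706, -0.2887, 0.3016]
eef_rot: [-0.0, 0.996, -0.085, -0.0]
contact_force: [0.2, 0.4, 0.8]
width: 1.002
time_s: 4.0
eef_pos: [0.4715, -0.2902, 0.244]
eef_rot: [0.001, 0.996, -0.085, 0.001]
contact_force: [0.1, 0.0, 0.9]
width: 1.003
[ 0.47147334 -0.29021696  0.24404923]
```

View pics/w3.png

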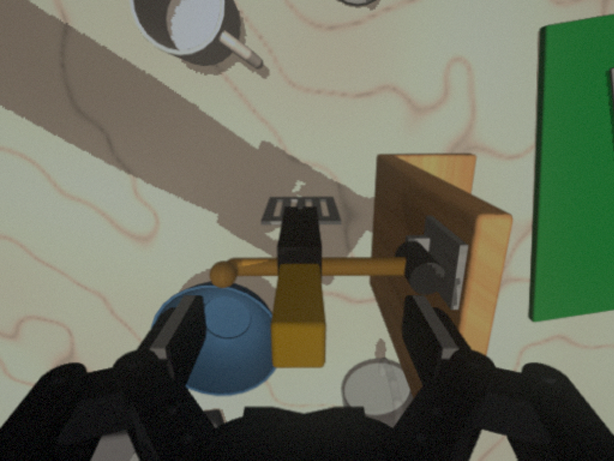

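The grip block stands between the open pads, about centred at (298,320). Closing.

```bash
python3 -m inch '0 0.02 0 0 0 0 -1; 0 0.02 0 0 0 0 -1; 0 0.02 0 0 0 0 -1; 0 0.02 0 0 0 0 -1; 0 0.02 0 0 0 0 -1; 0 0.02 0 0 0 0 -1; 0 0.02 0 0 0 0 -1; 0 0.02 0 0 0 0 -1' 70
python3 -c "
from h import *
print(ctrl.read_state()['eef_pos']);c=cap('wrist');save(c,'w4.png',k=1.2)"
```

```text
time_s: 4.85
eef_pos: [0.4704, -0.2878, 0.2417]
eef_rot: [0.0, 0.996, -0.085, -0.0]
contact_force: [-2.0, 1.7, 4.1]
width: 0.223
[ 0.4703562  -0.28782487  0.2417112 ]
```

View pics/w4.png

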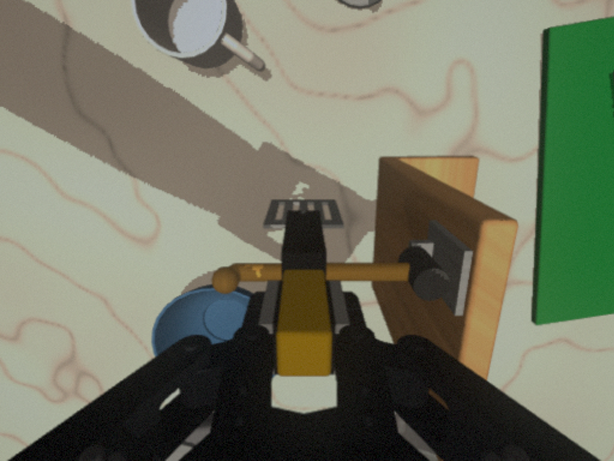

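Gripped: the opening is 19 mm, matching the block. Lift 42 mm so the bar is between tip and blade, then move out sideways towards the stem side.

```bash
python3 -m inch '0 0 0.1 0 0 0 -1; 0 0 0.2 0 0 0 -1; 0 0 0.3 0 0 0 -1; 0 0 0.42 0 0 0 -1; 0 0 0.42 0 0 0 -1; 0 0 0.42 0 0 0 -1; 0 0 0.42 0 0 0 -1'
python3 -c "
from h import *
print(ctrl.read_state()['eef_pos'])
c=cap('side');save(c,'d5.png',(190,190,320,300),6);c=cap('scene');save(c,'s5.png',(160,90,260,200),5)"
```

```text
time_s: 5.6
eef_pos: [0.4703, -0.2875, 0.2827]
eef_rot: [-0.0, 0.996, -0.085, -0.0]
contact_force: [0.3, -0.2, -1.2]
width: 0.228
[ 0.47026983 -0.28754775  0.28274426]
```

View pics/d5.png

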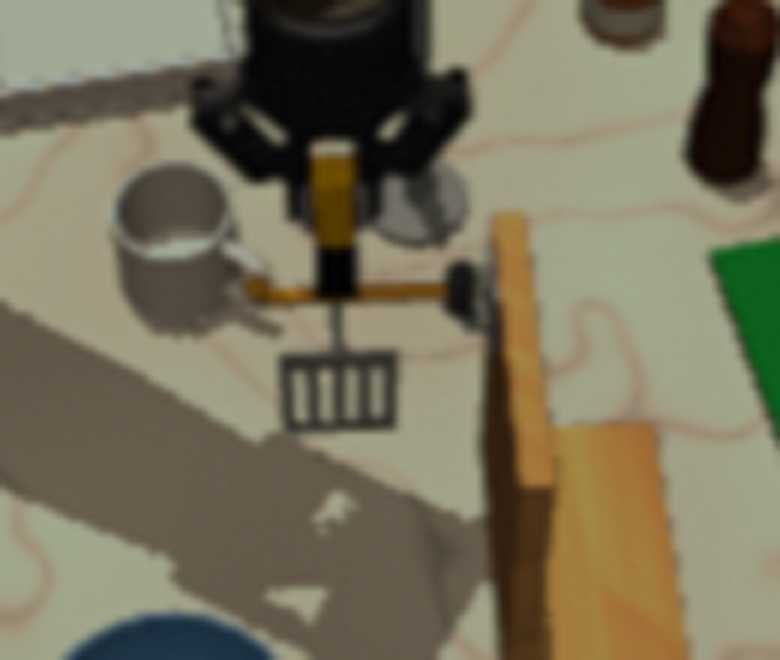

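View pics/s5.png

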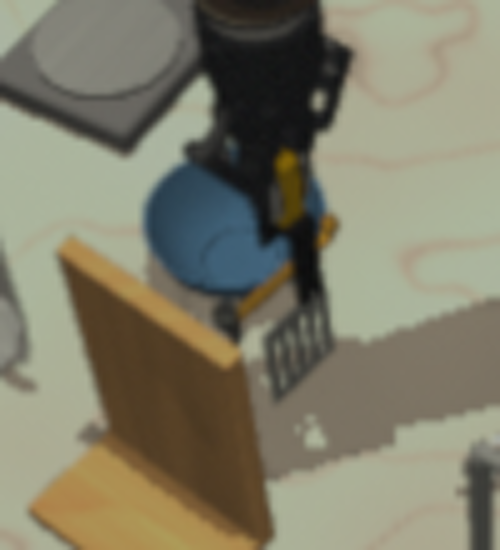

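The turner is lifted in the grip and hangs straight, with the hook tip above the bar. Now moving it out sideways.

```bash
python3 -m inch '0.02 0.15 0 0 0 0 -1; 0.05 0.3 0 0 0 0 -1; 0.08 0.45 0 0 0 0 -1; 0.1 0.6 0.1 0 0 0 -1; 0.1 0.7 0.4 0 0 0 -1; 0.1 0.7 0.7 0 0 0 -1; 0.1 0.7 0.7 0 0 0 -1; 0.1 0.7 0.7 0 0 0 -1'
python3 -c "
from h import *
c=cap('side');save(c,'d6.png',(170,150,320,300),5)
c=cap('scene');save(c,'s6.png',(160,60,400,260),3)"
```

```text
time_s: 6.5
eef_pos: [0.4809, -0.217, 0.3547]
eef_rot: [0.001, 0.996, -0.085, 0.001]
contact_force: [-0.2, -0.4, -2.9]
width: 0.221
```

View pics/d6.png

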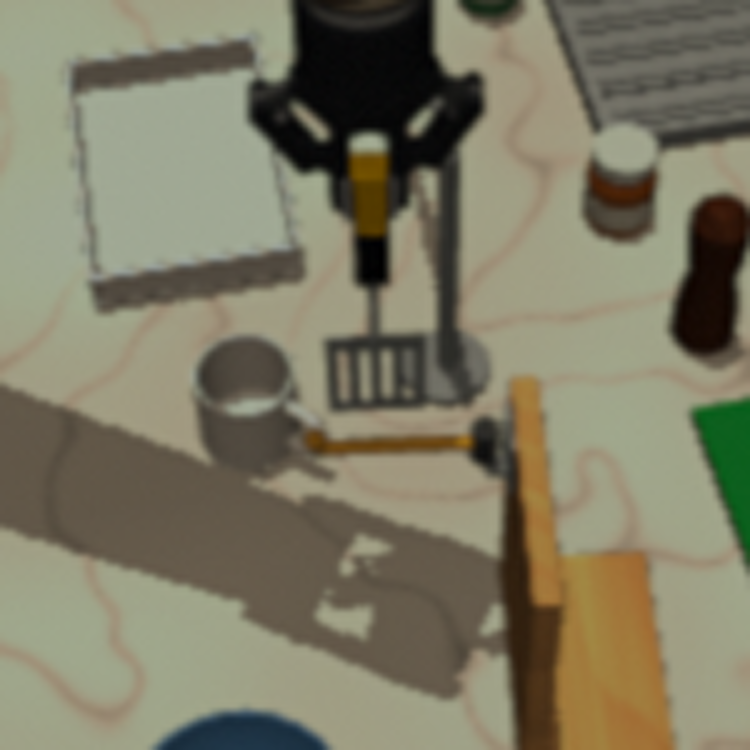

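View pics/s6.png

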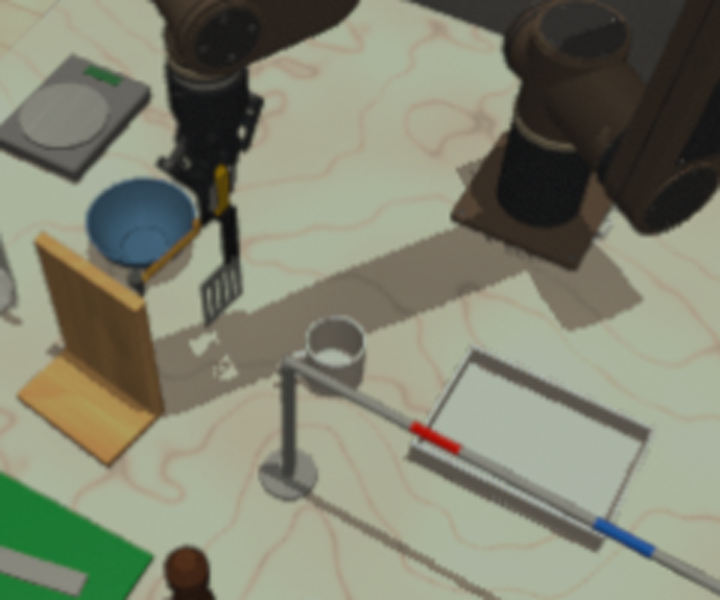

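The turner is clear of the hook and everything else. Now carrying to a point in front of the blue band, turning by +97°.

```bash
python3 -m inch '-0.03 0.25 0 0 0 0.03 -1; -0.06 0.5 0 0 0 0.06 -1; -0.1 0.75 0 0 0 0.09 -1; -0.1 1 0 0 0 0.12 -1' | head -2
python3 -m inch '0 0.25 0 0 0 0.03 -1; 0 0.5 0 0 0 0.06 -1; 0 0.75 0 0 0 0.09 -1; 0 1 0 0 0 0.12 -1' | head -2
python3 -m inch '0 0.25 0 0 0 0.03 -1; 0 0.5 0 0 0 0.06 -1; 0 0.75 0 0 0 0.09 -1; 0 1 0 0 0 0.12 -1' | head -2
python3 -m inch '0 0.25 0 0 0 0.03 -1; 0 0.5 0 0 0 0.06 -1; 0 0.75 0 0 0 0.09 -1; 0 1 0 0 0 0.12 -1' | head -2
python3 -m inch '0 0.25 0 0 0 0.03 -1; 0 0.5 0 0 0 0.059 -1; 0 0.75 0 0 0 0.059 -1; 0 1 0 0 0 0.059 -1; 0 1 0 0 0 0.059 -1; 0 1 0 0 0 0.059 -1'
python3 - <<'E'
from h import *
s=ctrl.read_state();m=q2R(s['eef_rot']);print(s['eef_pos'],np.degrees(np.arctan2(m[1,0],m[0,0])))
c=cap('wrist');save(c,'w7.png',k=1.5)
c=cap('scene');save(c,'s7.png',(220,100,460,300),3)
E
```

```text
time_s: 7.0
eef_pos: [0.4695, -0.1166, 0.3513]
time_s: 7.4
eef_pos: [0.4697, -0.0166, 0.3514]
time_s: 7.8
eef_pos: [0.4697, 0.0832, 0.3513]
time_s: 8.2
eef_pos: [0.4697, 0.1831, 0.3512]
time_s: 8.8
eef_pos: [0.4699, 0.2822, 0.3515]
eef_rot: [-0.0, 0.724, 0.69, -0.002]
contact_force: [0.4, -0.3, -0.3]
width: 0.225
[0.46988627 0.28216438 0.35150473] 87.27444020737043
```

View pics/w7.png

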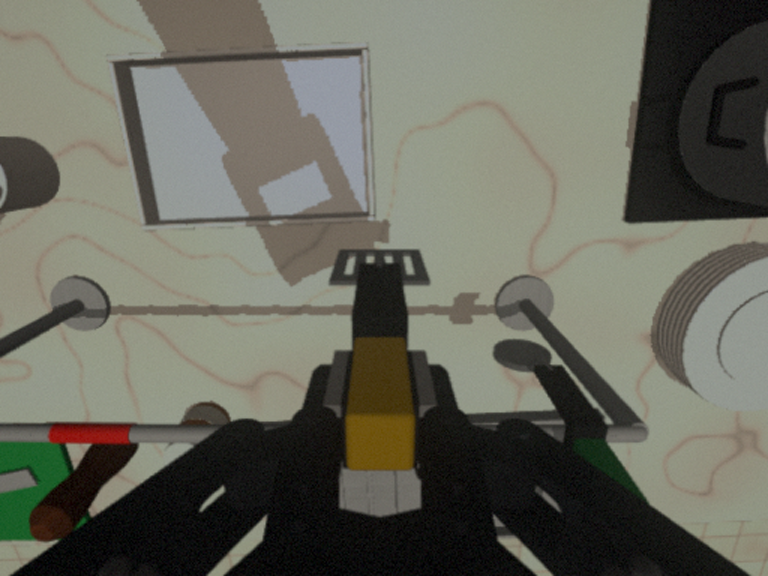

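View pics/s7.png

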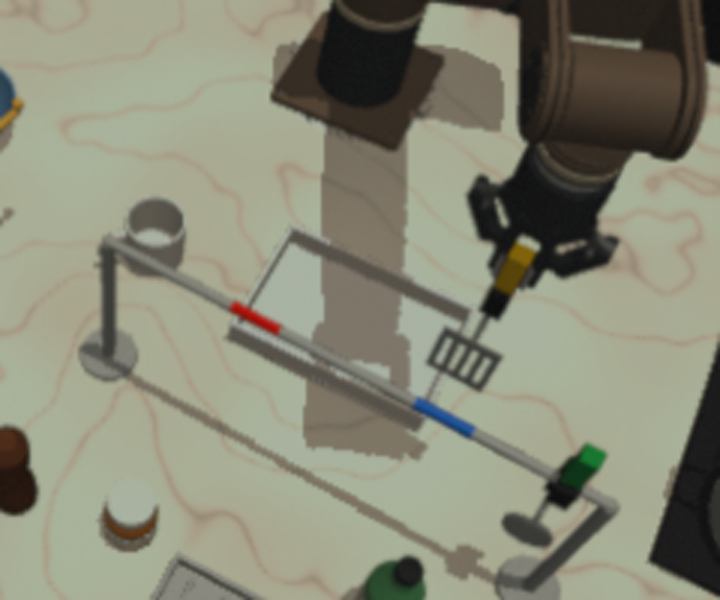

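The turner hangs square to the rail, stem towards the robot, in front of the blue band (scene crop (445,415)); the masher is well to the side. I'll refine the rail and grip positions from this view.

```bash
python3 - <<'E'
from h import *
c=load('wrist');f=lambda u,v:((u+.5)/1.5-.5,(v+.5)/1.5-.5)
for n,p in [('red-',(50,434)),('red+',(130,434)),('rail a',(20,433)),('rail b',(635,433))]: print(n,onplane(c,*f(*p),2,.252).round(4),pt(c,*np.round(f(*p)),0).round(4))
z=.3515+.018+.022
P=np.array([onplane(c,*f(*p),2,z) for p in [(345,410),(413,410),(412,468),(346,468)]]);print(P.round(4),P.mean(0))
print(pt(c,*np.round(f(380,440))))
S=load('scene');g=lambda u,v:((u+.5)/3-.5+220,(v+.5)/3-.5+100)
for n,p in [('blue-',(416,404)),('blue+',(473,434))]: print(n,onplane(S,*g(*p),2,.25).round(4))
E
```

```text
red- [0.5652 0.0534 0.252 ] [0.5627 0.0563 0.2552]
red+ [0.5671 0.1085 0.252 ] [0.5647 0.1102 0.255 ]
rail a [0.5637 0.0327 0.252 ] [0.562  0.0343 0.2535]
rail b [0.5818 0.4466 0.252 ] [0.581  0.4461 0.2523]
[[0.4582 0.2723 0.3915]
 [0.4591 0.291  0.3915]
 [0.4788 0.2902 0.3915]
 [0.4779 0.2711 0.3915]] [0.46847431 0.28116215 0.3915    ]
[0.46921324 0.28133876 0.3905521 ]
blue- [0.5739 0.256  0.25  ]
blue+ [0.5765 0.3145 0.25  ]
```

```bash
python3 -m inch '0 0.03 -0.17 0 0 0 -1; 0 0.03 -0.34 0 0 0 -1; 0.2 0.03 -0.34 0 0 0 -1; 0.4 0.03 -0.34 0 0 0 -1; 0.6 0.03 -0.34 0 0 0 -1; 0.6 0.03 -0.34 0 0 0 -1; 0.6 0.03 -0.34 0 0 0 -1' 
python3 -m inch '0.15 0 0 0 0 0 -1; 0.3 0 0 0 0 0 -1; 0.455 0 0 0 0 0 -1; 0.455 0 0 0 0 0 -1; 0.455 0 0 0 0 0 -1; 0.455 0 0 0 0 0 -1'
python3 - <<'E'
from h import *
print(ctrl.read_state()['eef_pos'])
c=cap('wrist');save(c,'w8.png',k=1.3)
c=cap('scene');save(c,'s8.png',(300,150,450,270),5)
c=cap('side');save(c,'d8.png',(200,60,300,160),6)
E
```

```text
time_s: 9.6
eef_pos: [0.5304, 0.2843, 0.3189]
eef_rot: [-0.0, 0.725, 0.689, -0.001]
contact_force: [-0.2, 0.1, -1.6]
width: 0.223
time_s: 10.2
eef_pos: [0.575, 0.2853, 0.3195]
eef_rot: [-0.0, 0.724, 0.69, -0.0]
contact_force: [0.1, 0.0, 0.5]
width: 0.227
[0.57502927 0.28528143 0.31946992]
```

View pics/w8.png

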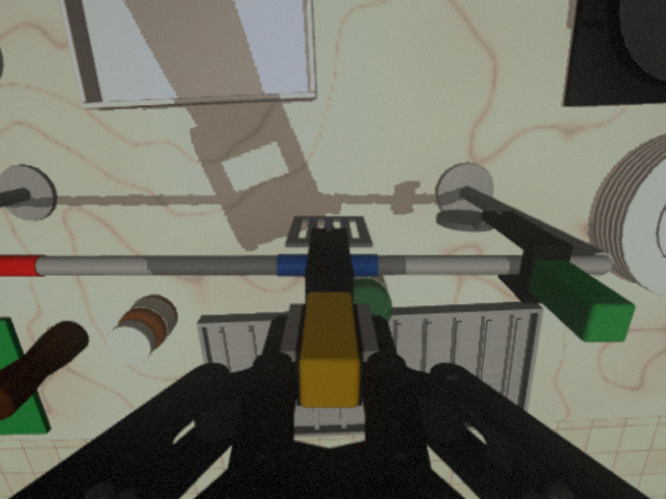

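View pics/s8.png

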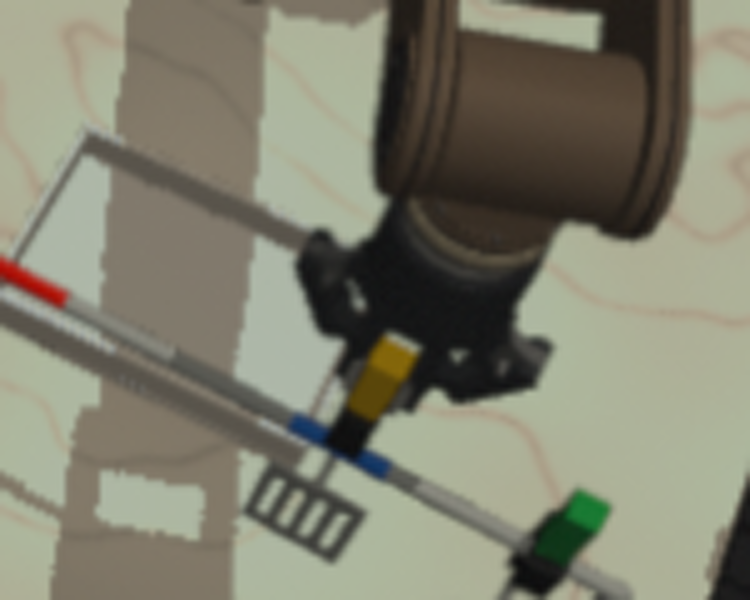

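View pics/d8.png

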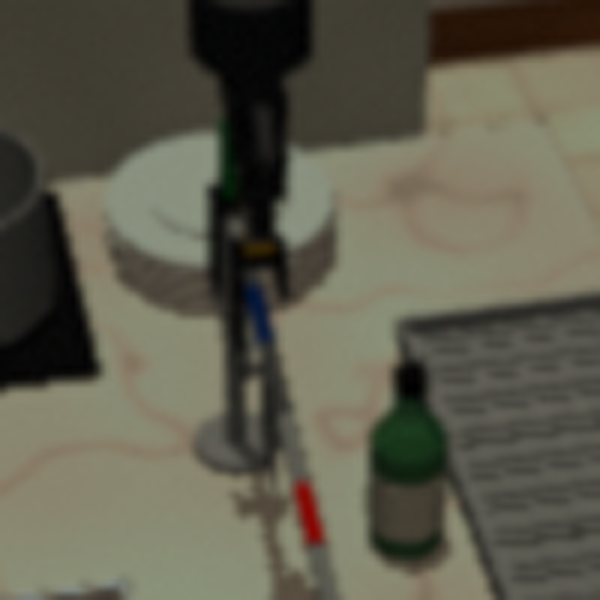

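```bash
python3 - <<'E'
from h import *
c=load('wrist');f=lambda u,v:((u+.5)/1.3-.5,(v+.5)/1.3-.5)
for n,p in [('blue-',(277,265)),('blue+',(378,265))]: print(n,onplane(c,*f(*p),2,.252).round(4),pt(c,*np.round(f(*p)),0).round(4))
z=.3195+.018+.022
P=np.array([onplane(c,*f(*p),2,z) for p in [(301,361),(360,360),(357,406),(300,406)]]);print(P.round(4),P.mean(0))
print(pt(c,*np.round(f(330,384))))
E
```

```text
blue- [0.5739 0.2532 0.252 ] [0.5731 0.2537 0.2547]
blue+ [0.5768 0.3135 0.252 ] [0.576  0.3134 0.2545]
[[0.5653 0.2759 0.3595]
 [0.5659 0.2947 0.3595]
 [0.584  0.2933 0.3595]
 [0.5831 0.2742 0.3595]] [0.57457396 0.28450871 0.3595    ]
[0.57552002 0.28475626 0.35825033]
```

Hook and rail are aligned within 1 mm, and the turner is on the blue band's middle (y .2845, band .253–.3135). Lowering.

```bash
python3 -m inch '0 0 -0.1 0 0 0 -1; 0 0 -0.2 0 0 0 -1; 0 0 -0.3 0 0 0 -1; 0 0 -0.37 0 0 0 -1; 0 0 -0.37 0 0 0 -1; 0 0 -0.37 0 0 0 -1; 0 0 -0.37 0 0 0 -1'
python3 -m inch '0 0 -0.02 0 0 0 -1; 0 0 -0.02 0 0 0 -1; 0 0 -0.02 0 0 0 -1'
```

```text
time_s: 11.05
eef_pos: [0.5763, 0.2853, 0.283]
eef_rot: [0.0, 0.724, 0.69, 0.001]
contact_force: [-0.2, -0.5, -1.9]
width: 0.224
time_s: 11.35
eef_pos: [0.576, 0.2852, 0.2804]
eef_rot: [0.0, 0.724, 0.69, 0.0]
contact_force: [0.8, 0.3, -1.4]
width: 0.221
```

```bash
python3 -m inch '0 0 -0.02 0 0 0 -1; 0 0 -0.02 0 0 0 -1; 0 0 -0.02 0 0 0 -1'
python3 -m inch '0 0 -0.015 0 0 0 -1; 0 0 -0.015 0 0 0 -1; 0 0 -0.015 0 0 0 -1'
```

```text
time_s: 11.65
eef_pos: [0.5759, 0.2852, 0.2781]
eef_rot: [-0.0, 0.724, 0.69, -0.0]
contact_force: [-0.0, -0.6, -1.2]
width: 0.226
time_s: 11.95
eef_pos: [0.5761, 0.2853, 0.2778]
eef_rot: [0.0, 0.724, 0.69, 0.0]
contact_force: [-1.4, -0.2, 2.4]
width: 0.227
```

Contact felt (vertical force -1.4 → +2.4 N). I'll check it visually, then slide.

```bash
python3 -m inch '-0.01 -0.2 -0.003 0 0 0 -1; -0.018 -0.4 -0.003 0 0 0 -1; -0.026 -0.6 -0.003 0 0 0 -1; -0.026 -0.6 -0.003 0 0 0 -1'
python3 - <<'E'
from h import *
print(ctrl.read_state()['eef_pos'])
c=cap('scene');save(c,'s9.png',(280,150,430,270),5)
E
```

```text
time_s: 12.35
eef_pos: [0.574, 0.2226, 0.2778]
eef_rot: [0.002, 0.725, 0.689, -0.0]
contact_force: [-0.6, -3.0, 4.5]
width: 0.225
[0.57402604 0.22257273 0.27781519]
```

View pics/s9.png

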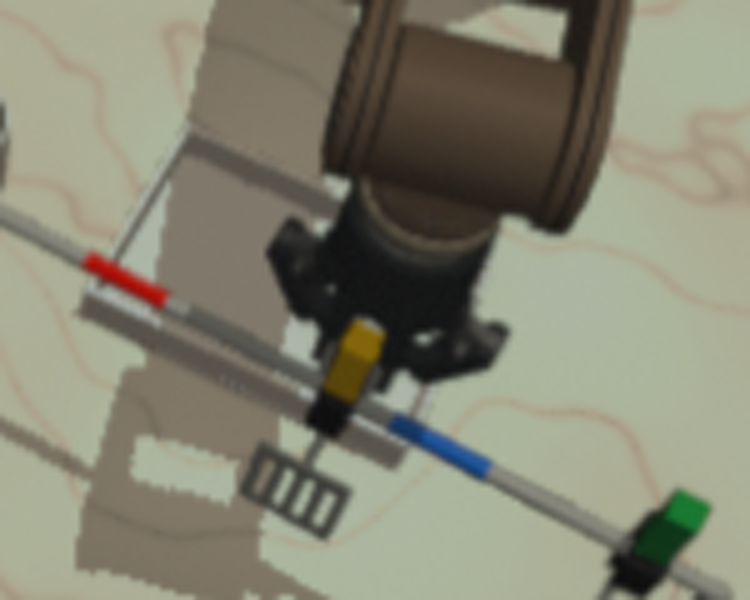

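Hooked on and sliding, with the head on the rail at (330,410). Carrying on: 142 mm more in y.

```bash
python3 -m inch '-0.009 -0.2 0 0 0 0 -1; -0.018 -0.4 0 0 0 0 -1; -0.026 -0.6 0 0 0 0 -1; -0.035 -0.8 0 0 0 0 -1; -0.035 -0.8 0 0 0 0 -1'
python3 -m inch '-0.009 -0.2 0 0 0 0 -1; -0.018 -0.4 0 0 0 0 -1; -0.026 -0.6 0 0 0 0 -1; -0.026 -0.6 0 0 0 0 -1; -0.026 -0.6 0 0 0 0 -1; -0.026 -0.6 0 0 0 0 -1'
python3 - <<'E'
from h import *
print(ctrl.read_state()['eef_pos'])
c=cap('wrist');save(c,'w10.png',k=1.3)
c=cap('scene');save(c,'s10.png',(220,120,370,240),5)
E
```

```text
time_s: 12.9
eef_pos: [0.5705, 0.1436, 0.2778]
eef_rot: [0.002, 0.724, 0.689, -0.0]
contact_force: [-0.7, -3.9, 6.6]
width: 0.223
time_s: 13.5
eef_pos: [0.568, 0.0838, 0.2778]
eef_rot: [0.002, 0.724, 0.69, -0.001]
contact_force: [-1.4, -5.1, 5.3]
width: 0.225
[0.56800142 0.08382151 0.27776698]
```

View pics/w10.png

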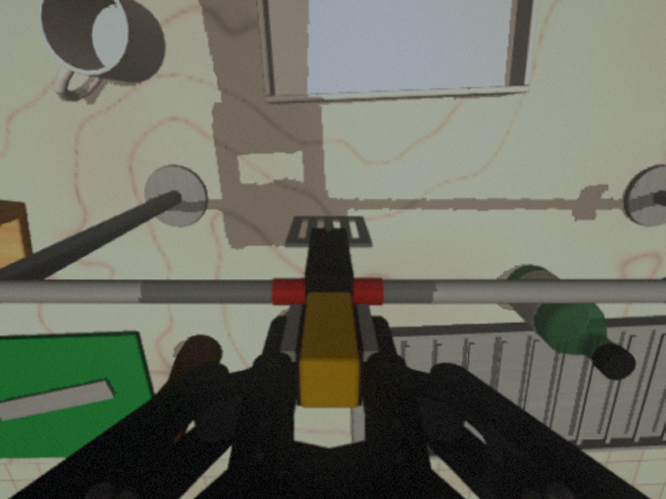

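View pics/s10.png

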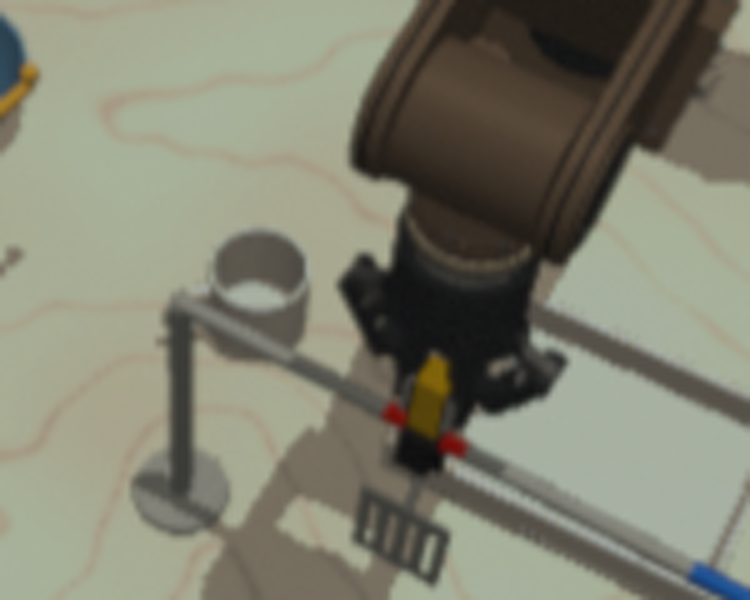

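The hook is centred on the red band: red shows evenly on both sides (272–305 and 354–384). Opening the gripper.

```bash
python3 -m inch '0 0 0 0 0 0 -0.4; 0 0 0 0 0 0 -0.3; 0 0 0 0 0 0 -0.1; 0 0 0 0 0 0 0.2; 0 0 0 0 0 0 0.2; 0 0 0 0 0 0 0.2'
python3 - <<'E'
from h import *
print(ctrl.read_state()['eef_pos'])
c=cap('wrist');save(c,'w11.png',k=1.3)
E
```

```text
time_s: 14.2
eef_pos: [0.5672, 0.0854, 0.2763]
eef_rot: [-0.0, 0.724, 0.69, -0.0]
contact_force: [1.2, -0.4, -0.5]
width: 0.597
[0.56722735 0.08536433 0.27632644]
```

View pics/w11.png

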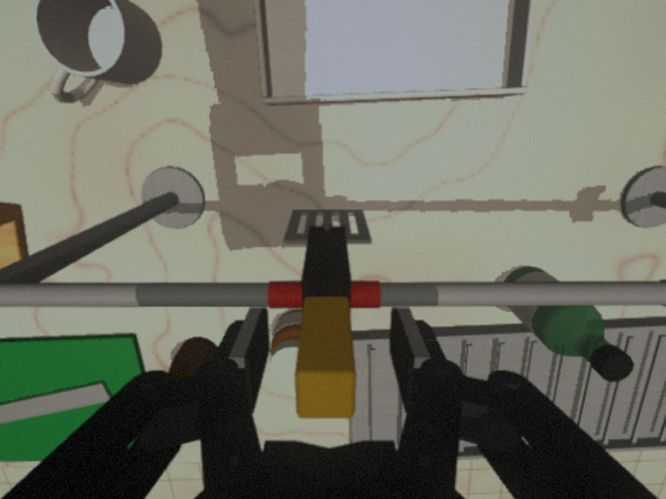

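Released cleanly: the head is on the red band with red on both sides, and the pads are clear. Retreat straight up and check with the fixed camera.

```bash
python3 -m inch '0 0 0.2 0 0 0 0.2; 0 0 0.5 0 0 0 0.2; 0 0 1 0 0 0 0.2; 0 0 1 0 0 0 0.2; 0 0 1 0 0 0 0.2' | head -2
python3 -m inch '-0.2 -0.4 0 0 0 -0.04 0.2; -0.4 -0.8 0 0 0 -0.08 -1; -0.5 -1 0 0 0 -0.12 -1; -0.5 -1 0 0 0 -0.12 -1' | head -2
python3 -m inch '-0.2 -0.4 0 0 0 -0.04 -1; -0.4 -0.8 0 0 0 -0.08 -1; -0.5 -1 0 0 0 -0.12 -1; -0.5 -1 0 0 0 -0.12 -1' | head -2
python3 -m inch '0 -0.4 0 0 0 -0.04 -1; 0 -0.8 0 0 0 -0.08 -1; 0 -1 0 0 0 -0.12 -1;  0 -1 0 0 0 -0.16 -1; 0 -1 0 0 0 -0.179 -1; 0 -1 0 0 0 -0.179 -1; 0 -1 0 0 0 -0.179 -1' 
python3 - <<'E'
from h import *
s=ctrl.read_state();m=q2R(s['eef_rot']);print(s['eef_pos'],np.degrees(np.arctan2(m[1,0],m[0,0])))
c=cap('scene');save(c,'s12.png',k=1.5);save(c,'s12z.png',(260,150,350,240),6)
c=cap('wrist');save(c,'w12.png',k=1.3)
E
```

```text
time_s: 14.75
eef_pos: [0.5679, 0.0852, 0.3789]
time_s: 15.15
eef_pos: [0.5159, -0.0166, 0.3748]
time_s: 15.55
eef_pos: [0.4665, -0.116, 0.3752]
time_s: 16.25
eef_pos: [0.4678, -0.2138, 0.3758]
eef_rot: [-0.001, 0.994, 0.105, -0.0]
contact_force: [-0.2, -0.9, -0.7]
width: -0.003
[ 0.46783067 -0.21376418  0.37577596] 12.050027705501137
```

View pics/s12.png

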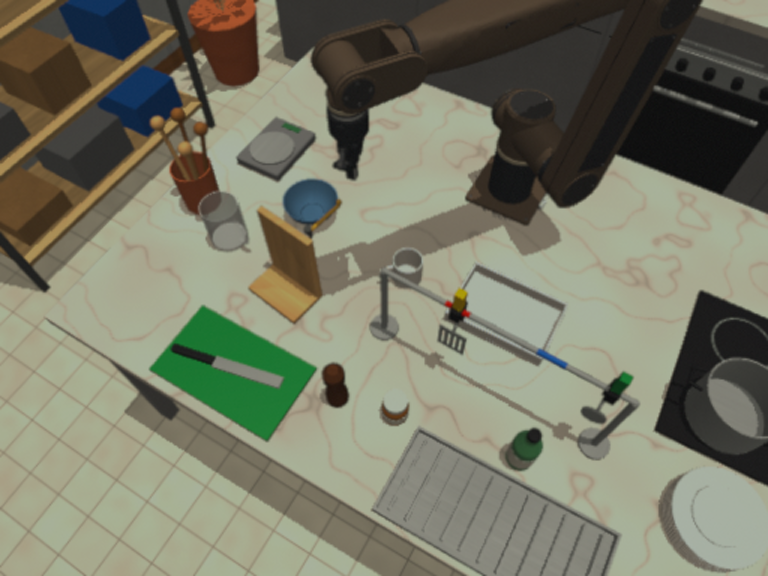

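View pics/s12z.png

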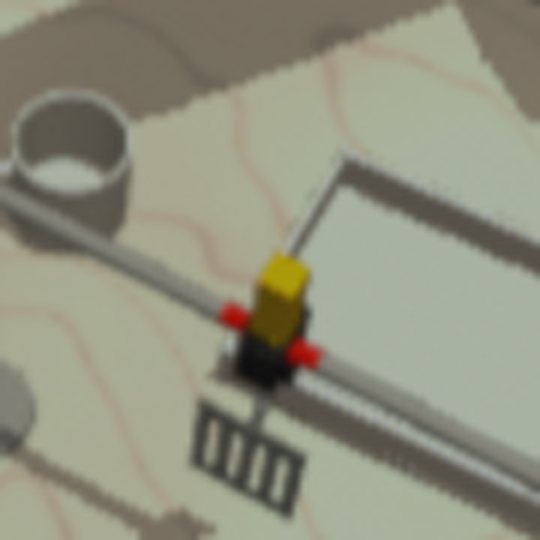

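View pics/w12.png

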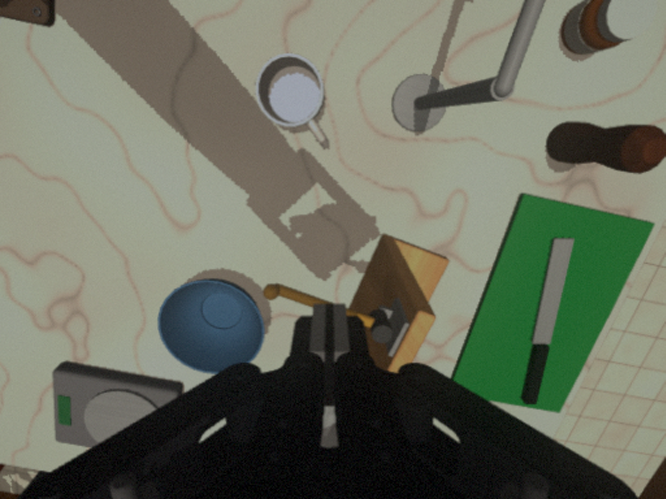

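The turner hangs on the red band with red visible on both sides; everything else is unmoved. Checking the bar angle for the fold.

```bash
python3 - <<'E'
from h import *
c=load('wrist');f=lambda u,v:((u+.5)/1.3-.5,(v+.5)/1.3-.5)
a=onplane(c,*f(272,291),2,.226);b=onplane(c,*f(365,322),2,.217);a2=onplane(c,*f(290,294),2,.219);print(a,a2,b,np.degrees(np.arctan2(*(b-a2)[1::-1])))
E
python3 -m inch '0 0 -0.3 0 0 -0.04 -1; -0.05 -0.1 -0.6 0 0 -0.08 -1; -0.05 -0.2 -0.8 0 0 -0.12 -1; -0.05 -0.2 -0.9 0 0 -0.12 -1; -0.05 -0.2 -0.9 0 0 -0.12 -1'
python3 -m inch '0 0 -0.3 0 0 0 -1; 0 0 -0.6 0 0 0 -1; 0 0 -0.8 0 0 0 -1; 0 0 -0.8 0 0 0 -1; 0 0 -0.8 0 0 0 -1'
python3 - <<'E'
from h import *
s=ctrl.read_state();m=q2R(s['eef_rot']);print(s['eef_pos'],np.degrees(np.arctan2(m[1,0],m[0,0])))
c=cap('wrist');save(c,'w13.png',k=1.3)
c=cap('side');save(c,'d13.png',(190,170,320,280),6)
E
```

```text
[ 0.43256113 -0.27968684  0.226     ] [ 0.44801103 -0.28275677  0.219     ] [ 0.51937603 -0.2972352   0.217     ] -11.468433411351224
time_s: 16.85
eef_pos: [0.4618, -0.234, 0.2849]
eef_rot: [-0.001, 0.996, -0.084, -0.001]
contact_force: [0.5, 0.2, 0.5]
width: -0.002
time_s: 17.35
eef_pos: [0.4631, -0.2349, 0.2082]
eef_rot: [0.001, 0.996, -0.084, 0.001]
contact_force: [0.2, -0.9, 0.1]
width: 0.003
[ 0.46313531 -0.23490627  0.20824006] -9.68891833747971
```

View pics/w13.png

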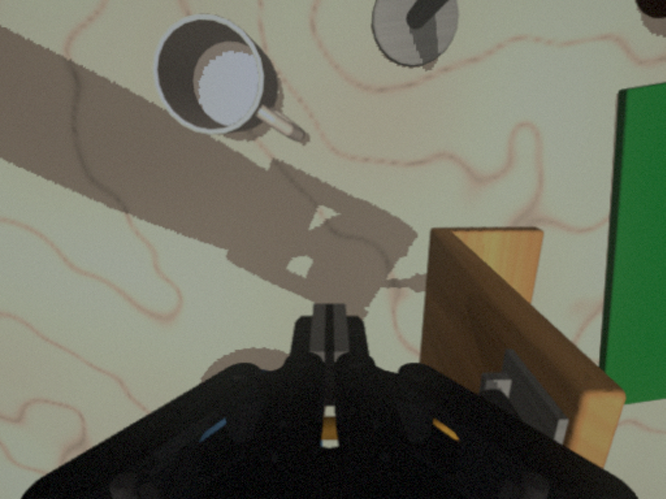

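View pics/d13.png

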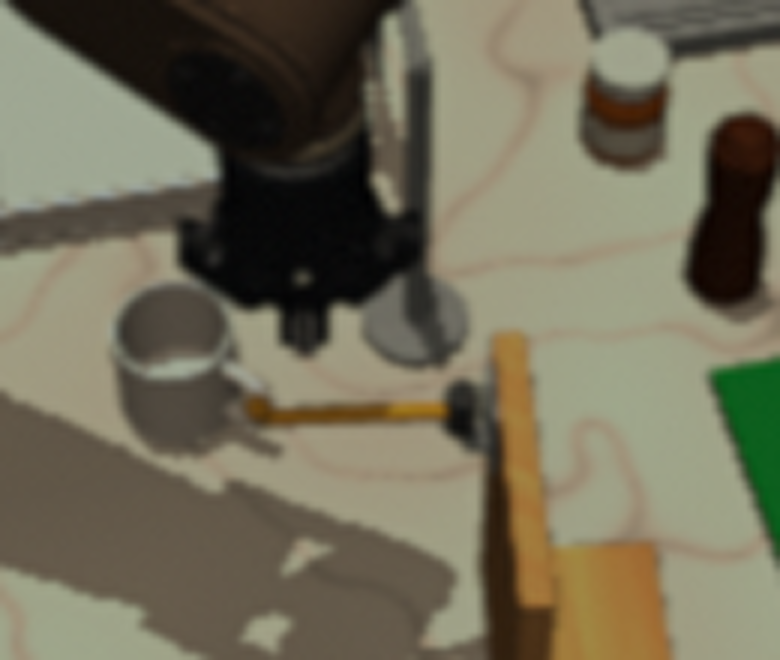

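```bash
python3 - <<'E'
import numpy as np
H=np.array([.534,-.2977]);d0=np.array([-.163,-.987]);d90=np.array([-.987,.163])
ref=np.array([.4631,-.2349])
for th in [90,80,70,60,50,40,30,20,10,5,0]:
    t=np.radians(th);d=np.cos(t)*d0+np.sin(t)*d90;n=np.sin(t)*d0-np.cos(t)*d90
    p=H+.08*d-n*.016; print(th,p.round(4),((p-ref)/.1).round(3),round(-(90-th)/180,3))
E
```

```text
90 [ 0.4576 -0.2689] [-0.055 -0.34 ] 0.0
80 [ 0.4538 -0.2826] [-0.093 -0.477] -0.056
70 [ 0.4524 -0.2967] [-0.107 -0.618] -0.111
60 [ 0.4535 -0.3109] [-0.096 -0.76 ] -0.167
50 [ 0.457  -0.3247] [-0.061 -0.898] -0.222
40 [ 0.4628 -0.3377] [-0.003 -1.028] -0.278
30 [ 0.4709 -0.3494] [ 0.078 -1.145] -0.333
20 [ 0.4808 -0.3596] [ 0.177 -1.247] -0.389
10 [ 0.4923 -0.3679] [ 0.292 -1.33 ] -0.444
5 [ 0.4986 -0.3712] [ 0.355 -1.363] -0.472
0 [ 0.5052 -0.3741] [ 0.421 -1.392] -0.5
```

```bash
python3 -m inch '-0.02 -0.1 -0.04 0 0 0 -1; -0.04 -0.22 -0.04 0 0 0 -1; -0.055 -0.34 -0.04 0 0 0 -1; -0.075 -0.41 -0.04 0 0 -0.028 -1; -0.093 -0.48 -0.04 0 0 -0.056 -1; -0.1 -0.55 -0.04 0 0 -0.084 -1; -0.107 -0.62 -0.04 0 0 -0.111 -1; -0.101 -0.69 -0.04 0 0 -0.139 -1; -0.096 -0.76 -0.04 0 0 -0.167 -1; -0.08 -0.83 -0.04 0 0 -0.195 -1; -0.061 -0.9 -0.04 0 0 -0.222 -1; -0.061 -0.9 -0.04 0 0 -0.222 -1'
python3 - <<'E'
from h import *
s=ctrl.read_state();m=q2R(s['eef_rot']);print(s['eef_pos'],np.degrees(np.arctan2(m[1,0],m[0,0])))
c=cap('side');save(c,'d14.png',(190,170,320,280),6)
E
```

```text
time_s: 18.65
eef_pos: [0.456, -0.3262, 0.2025]
eef_rot: [-0.0, 0.907, -0.421, -0.0]
contact_force: [0.2, -0.0, 0.1]
width: 0.002
[ 0.45596596 -0.32616241  0.20249317] -49.825884316719986
```

View pics/d14.png

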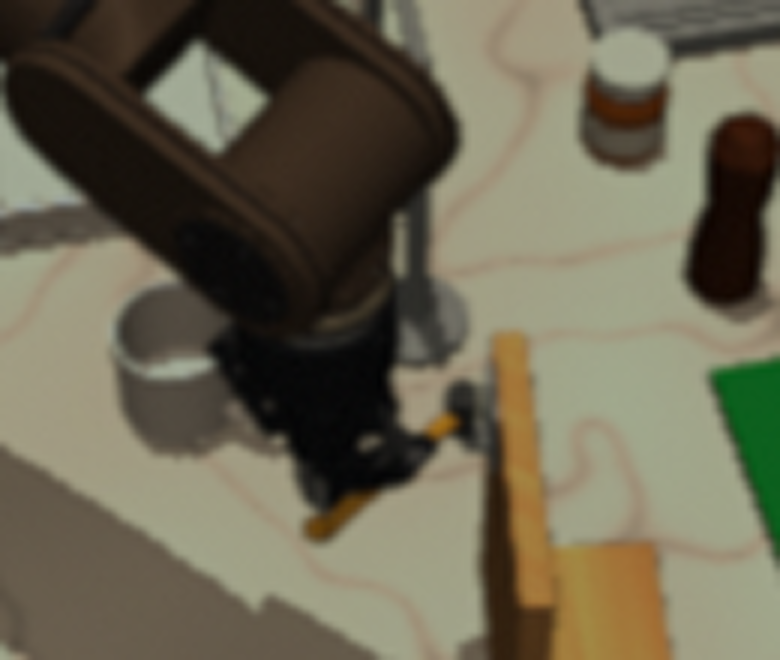

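The bar is swinging ahead of the fingers (now about 45° out). Continuing to about 5°.

```bash
python3 -m inch '0.03 -0.066 0 0 0 -0.028 -1; 0.058 -0.13 0 0 0 -0.056 -1; 0.098 -0.19 0 0 0 -0.084 -1; 0.139 -0.247 0 0 0 -0.111 -1; 0.188 -0.3 0 0 0 -0.139 -1; 0.238 -0.349 0 0 0 -0.167 -1; 0.295 -0.39 0 0 0 -0.195 -1; 0.353 -0.432 0 0 0 -0.222 -1; 0.416 -0.465 0 0 0 -0.25 -1; 0.416 -0.465 0 0 0 -0.25 -1; 0.416 -0.465 0 0 0 -0.25 -1'
python3 - <<'E'
from h import *
s=ctrl.read_state();m=q2R(s['eef_rot']);print(s['eef_pos'],np.degrees(np.arctan2(m[1,0],m[0,0])))
c=cap('side');save(c,'d15.png',(190,170,320,280),6)
E
```

```text
time_s: 19.8
eef_pos: [0.4976, -0.3715, 0.2025]
eef_rot: [-0.0, -0.678, 0.735, -0.0]
contact_force: [-0.4, 0.1, 0.2]
width: 0.001
[ 0.49760751 -0.37153711  0.20245746] -94.60501882027162
```

View pics/d15.png

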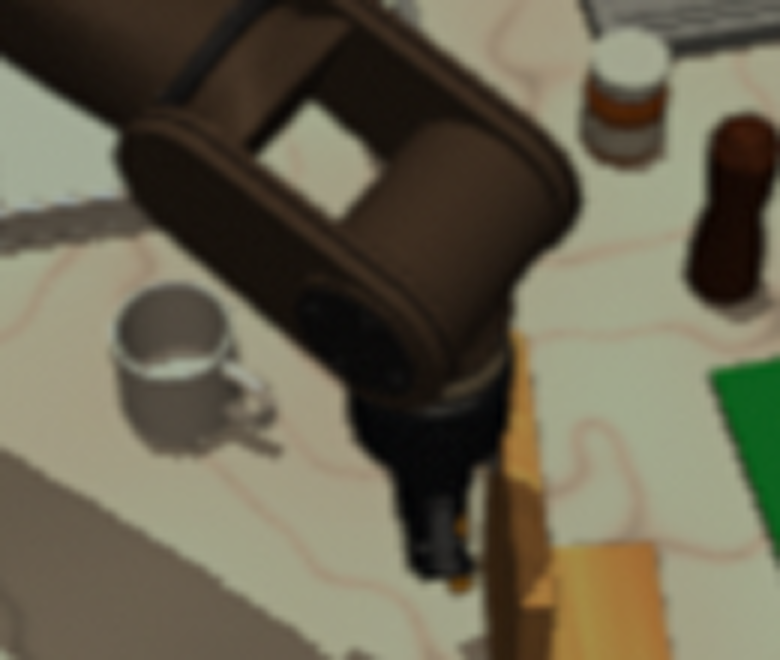

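Nearly folded. Now pressing gently in the panel's +x direction (.987, -.163), in small steps until the stop is felt.

```bash
python3 -m inch '0.04 -0.01 0 0 0 -0.014 -1; 0.066 -0.03 0 0 0 -0.028 -1; 0.066 -0.03 0 0 0 -0.028 -1'
python3 -m inch '0.02 -0.003 0 0 0 0 -1; 0.02 -0.003 0 0 0 0 -1; 0.02 -0.003 0 0 0 0 -1'
python3 -m inch '0.02 -0.003 0 0 0 0 -1; 0.02 -0.003 0 0 0 0 -1; 0.02 -0.003 0 0 0 0 -1'
```

```text
time_s: 20.15
eef_pos: [0.5041, -0.3742, 0.2025]
eef_rot: [-0.0, -0.645, 0.764, 0.0]
contact_force: [-0.5, 0.9, -0.1]
width: 0.001
time_s: 20.45
eef_pos: [0.5048, -0.3743, 0.2025]
eef_rot: [-0.001, -0.645, 0.764, 0.002]
contact_force: [-5.8, 1.7, 1.3]
width: 0.001
time_s: 20.75
eef_pos: [0.5049, -0.3743, 0.2024]
eef_rot: [-0.003, -0.645, 0.764, 0.004]
contact_force: [-11.4, 4.0, 3.8]
width: -0.001
```

Firm stop at 11 N. Backing off along the panel's -x, then up, and checking.

```bash
python3 -m inch '-0.15 0.025 0 0 0 0 -1; -0.4 0.065 0 0 0 0 -1; -0.5 0.08 0 0 0 0 -1; -0.6 0.1 0.3 0 0 0 -1; -0.6 0.1 0.7 0 0 0 -1; -0.6 0.1 1 0 0 0 -1; -0.6 0.1 1 0 0 0 -1; -0.6 0.1 1 0 0 0 -1'
python3 - <<'E'
from h import *
s=ctrl.read_state();m=q2R(s['eef_rot']);print(s['eef_pos'],np.degrees(np.arctan2(m[1,0],m[0,0])))
for n in ['scene','side','wrist']:
    c=cap(n);save(c,n+'16.png',k=1.5)
save(load('scene'),'sz16.png',(260,150,350,240),6)
E
```

```text
time_s: 21.55
eef_pos: [0.4489, -0.3652, 0.3037]
eef_rot: [0.0, -0.644, 0.765, -0.002]
contact_force: [0.5, 0.8, -0.7]
width: -0.004
[ 0.44885857 -0.36523051  0.3036886 ] -99.76363416414264
```

View pics/wrist16.png

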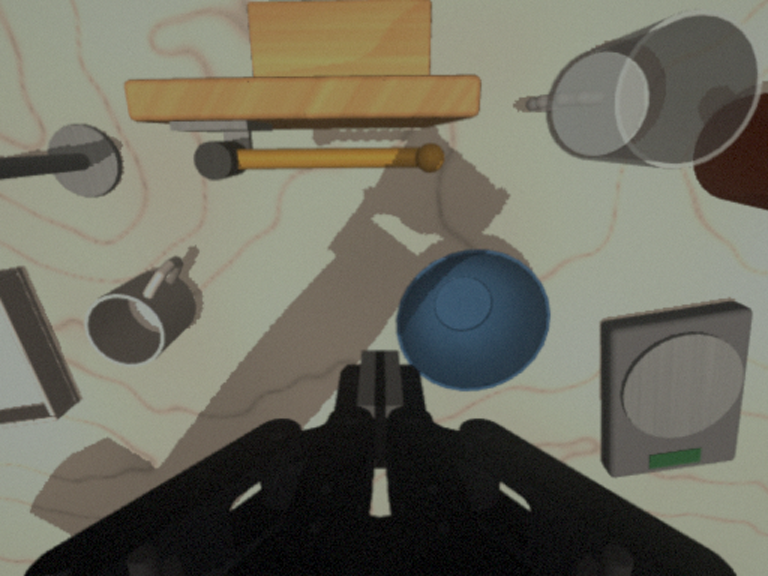

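View pics/side16.png

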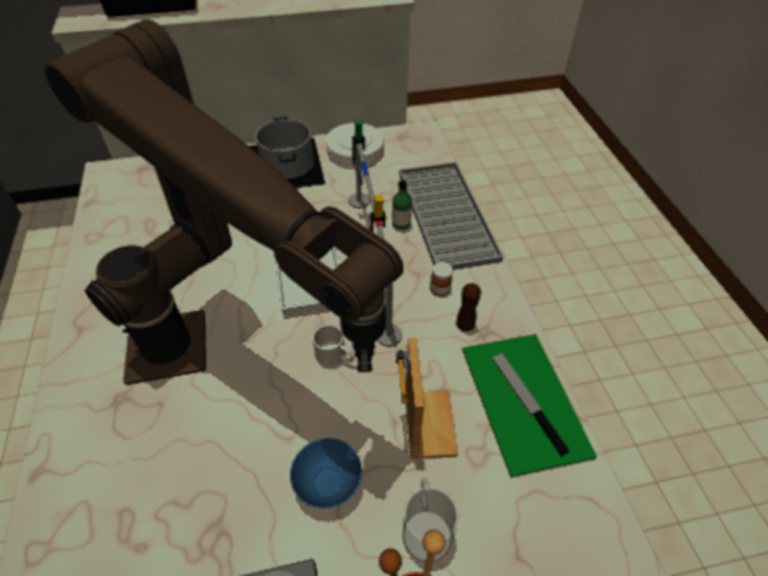

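View pics/sz16.png

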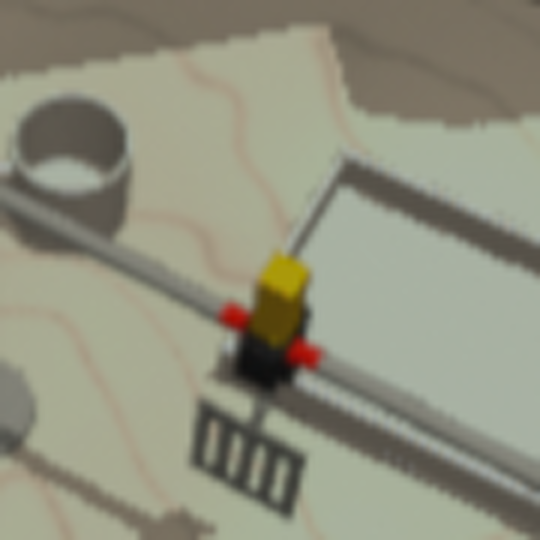

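View pics/scene16.png

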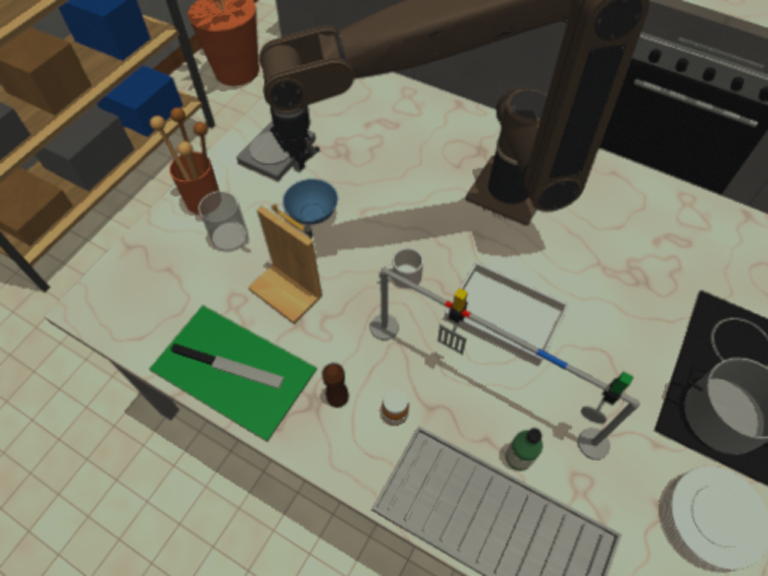

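The wrist picture shows the brass bar (240–440, 157) parallel to the panel's front edge. The turner still hangs with red visible on both sides, and the robot is clear of everything. Handing in.

```bash
python3 -c "
from bench import ctrl
print(ctrl.finish_job())"
```

```text
the job is handed in; nothing more can be done
None
```

I've done the job as asked and handed it in, with the robot's clock at about 21.6 s of the 69 s allowed. The simulator reports no verdict, so the result below rests on my own last checks.

- **Turner:** I lifted it sideways off the swing-out hook and hooked it over the rail at the middle of the blue band. I then slid it about 200 mm along the rail, keeping 4–7 N of contact, and let go. In the last picture the hook head sits inside the red band, with red showing about equally on both sides.
- **Swing-out hook:** I pushed it round until it met its stop, at about 11 N. In the last wrist picture the bar lies parallel to the panel.
- **Everything else:** The other kitchen things look unmoved in the final pictures. The gripper is clear of everything.
- **Disagreement:** The side camera placed the bands about 5 mm further along +y than the scene and wrist cameras. I used the scene and wrist values and confirmed the position in the close-up pictures. No check failed.

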